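# Find the two non-slip pots by their drag and stand them on the slope

### The job

Two of these four spice pots have non-slip bases, two are slick. Drag each pot, standing on the marble slab, to a new spot some 6 cm away without bearing down on it, and feel which two resist the most. Only when all four have been dragged, lift those two and stand them gently side by side on the sloping stand so that they stay where you put them, never letting a pot slide down against the lip; leave the other two standing on the slab and do not disturb the other things.

Things in the scene. Friction and masses are not known exactly. Their poses are not given: they have to be found in the camera images.
- pot_a: one of four look-alike full spice pots: round dark cast-iron body 56 mm wide and 44 mm high (grip there), pale wooden lid with a 16 mm knob fixed on it, 60 mm high in all, 0.8 kg give or take 13 %, upright on a 53 mm base disc. Two have non-slip bases, two slick; only the drag tells. Origin: centre of the underside; z up
- pot_b: one of four look-alike full spice pots: round dark cast-iron body 56 mm wide and 44 mm high (grip there), pale wooden lid with a 16 mm knob fixed on it, 60 mm high in all, 0.8 kg give or take 13 %, upright on a 53 mm base disc. Two have non-slip bases, two slick; only the drag tells. Origin: centre of the underside; z up
- pot_c: one of four look-alike full spice pots: round dark cast-iron body 56 mm wide and 44 mm high (grip there), pale wooden lid with a 16 mm knob fixed on it, 60 mm high in all, 0.8 kg give or take 13 %, upright on a 53 mm base disc. Two have non-slip bases, two slick; only the drag tells. Origin: centre of the underside; z up
- pot_d: one of four look-alike full spice pots: round dark cast-iron body 56 mm wide and 44 mm high (grip there), pale wooden lid with a 16 mm knob fixed on it, 60 mm high in all, 0.8 kg give or take 13 %, upright on a 53 mm base disc. Two have non-slip bases, two slick; only the drag tells. Origin: centre of the underside; z up
- slab: white marble pastry slab, fixed, 290 (x) x 560 (y) x 12 mm, its top at z = 0.012; the pots stand on it; origin: centre of its underside. Friction on it, and on the stand's deck: a slick pot pushed by its side resists with about 1 N (coefficient about 0.1), a non-slip one with 4 to 7 N (about 0.65)
- deck: bare wooden deck of the pot stand, left of the pots, fixed: 130 (its x) x 210 (its y) mm, tilted 14 degrees, its low side towards the robot. Origin: centre of its upper face, 36 mm above the worktop; z along its normal, x uphill, y across (the stand is turned up to 0.15 rad about vertical). A slick pot slides off down it. Two pots stand side by side at y = +-45 mm
- lip: wooden lip along the deck's low edge, 6 mm thick, 8 mm high above the deck, fixed to it; origin: its middle
- garlic: whole garlic bulb, 60x57x58 mm, among the pots; loose, to be left alone; origin: centre of its underside
- teaspoon: metal teaspoon 130 mm long lying in front of the garlic; loose, to be left alone; origin: centre of its underside
- lemon: lemon, 78x55x56 mm, behind the pots; loose, to be left alone; origin: centre of its underside
- matchbox: matchbox, 64x112x22 mm, behind the pots; loose, to be left alone; origin: centre of its underside
Mind the look-alikes: they are no part of the job. Leave any blue or pink look-alike of the pot_b alone.

How it is judged:
By the outcome, as a careful person would: the job done as asked, in the order asked, and still so for the second after the job is handed in, with the robot touching nothing.
It also fails if it takes over 72 s, if anything falls off the work surface, if the arm or the gripper's body presses on something with over 40 N, if the wrist force passes 120 N, or if a joint passes its speed limit or range.

### The arm

A 6-joint arm with a two-finger parallel gripper is mounted at the origin on a cart in front of the work surface, level with it; the furniture and walls round the work are solid. World frame = base frame: x ahead of the robot, y to its left, z up, the work surface at z = 0. Lengths are in m, angles in rad, forces in N, time in s.
With the tool pointing down it reaches from about 0.375 to 0.975 m from the base axis. Payload 3.8 kg.
Tool frame: the origin (TCP) lies midway between the tips of the shut fingers; the grasp point (between the pads) lies 19 mm behind it; z points along the fingers, y is the line along which they close (so a half turn about z gives the same grasp; the last joint's range is limited). The gripper opens to 85 mm and grips with 20 to 120 N. Pads are 22 mm wide; open, the fingers measure 114 mm over their backs; the gripper's body (76 mm by 85 mm) begins 54 mm behind the grasp point. The pads swing forward as they close: fully open they stand 13 mm farther back than shut.
Start: joints at [1.263, 0.264, 1.604, -0, 1.274, -0.037], TCP at [0.181, 0.65, 0.231] pointing down, gripper open.
Joint ranges: [-2.63, 2.63], [-0.94, 2.18], [0.31, 2.57], [-1.31, 4.45], [0, 2.66], [-2.55, 2.55]. Speed limits (rad/s): [2.57, 2.57, 3.14, 3.14, 3.14, 3.14].

### API

Orientations are given as a rotation vector (axis times angle).
In Python, from workcell import status, read_camera, workorder, masks_of gives the robot as it stands.
- The arm moves only by the tool drive_tool, never from a script. Its argument "rows" is a list of rows, each a list of 7 numbers: the turn, a rotation vector about the tool's x, y, z in degrees, then the shift along the tool's x, y, z in m, then the opening, from 0 (shut) to 1 (fully open). In form: [[ax, ay, az, tx, ty, tz, claw], ...]. A call has 1 to 8 rows; each row shifts and turns the commanded pose from where the row before left it, along the tool's axes as they then stand; what a row does not reach is not made up. A row lasts 1/12 s, in which the tool goes at most 41.7 mm and 7.16 degrees, less where a joint would pass 70% of its speed; a pose out of reach is approached as far as the arm can. A call is refused whole if a number of a shift passes 0.0417 or a number of a turn 7.16, either way. A call with a gripper value outside its range is refused whole. The fingers move at their own pace and stop on an object; "force" is the grip in N (left out, the last holds). Time passes only in rows, so rows that do not move let the fingers close. It gives the time, the measured TCP pose, the force, the opening and the grip force at its end, in the units of the state.
- status.read_state(): the state, without advancing time (a new reading comes with each control period).
- read_camera(name): name is "side" or "top"; returns a dict with "color" (480x640x3 uint8, red, green, blue), "intrinsics" (3x3 intrinsics, pixels), "world_from_camera" (4x4, takes a point from camera to world coordinates). Camera axes: x right, y up, looking along -z (the intrinsics and any distortion apply to the point x, -y, -z); pixel columns grow to the right and rows downward; lengths in m; the calibration is good to about 2 mm. A picture is of the moment at which its call begins. There is no depth.
- workorder.finish_job(): hands the job in; it is judged then, once.
Trained networks look in a picture, given as the dict that the camera call returned (one of the last four; its "shot" number tells which), for a name from the list of things; names that differ only in an ending like _2 or _b are one class to them, and where a whole thing is asked for, a point or a joint stands for the part that bears it (a point fixed in the world has none). Each returns a list of dicts, best first, with "score" (0 to 1); they miss things now and then, are a little off and sometimes report something else, mostly with a low value. They report only what shows in the picture. A call takes as long as a camera call. They do not tell look-alikes from the thing itself.
- masks_of(picture, name): "mask" (480x640 bool, what is visible of it) and "bbox" ([left, top, right, bottom] in pixels, round what is visible of it).
The state is a dict: "time": time; "q": joint angles; "joint_vel": joint speeds; "joint_torque": joint torques, N m; "tool_pos": TCP position; "tcp_rot": TCP orientation; "wrist_force": force on the tool from outside, world axes, zero at the start; "torque": the same for the moment, N m; "width": opening from 0.0 (shut) to 1.0 (fully open); "grip_force": force on a finger pad.
Only numpy, scipy, OpenCV 4.12 (cv2) and the standard library are available. Lean on these libraries where they do the work, as an engineer would, in place of code of your own. Each camera call takes 0.05 s, during which the arm holds its last target. There are 200 camera calls.

## Working session

There is one attempt and no reset: what is moved stays moved. The work goes in short steps, Python scripts to look and compute and a tool call to move; the robot and the scene stay as the last step left them, time stands still between calls to the robot, and variables do not carry over. Pictures are saved under pics/ and viewed, at most 10 in all, crops included, and the job is handed in when it is done.

Besides the shell and the picture viewer there is one more tool, called after "Emit:" in YAML: its name, and indented under it one key for each argument. drive_tool: Moves the arm, as the interface text tells. Its arguments: {"type":"object","properties":{"rows":{"type":"array"},"force":{"type":"number"}},"required":["rows"]}

```bash
mkdir -p pics; ls; python3 - <<'E'
from workcell import status, read_camera, workorder, masks_of
import cv2,numpy as np
s=status.read_state();print(s)
for n in("top","side"):
    p=read_camera(n);cv2.imwrite(f"pics/{n}0.png",p["color"][:,:,::-1]);print(n,p["intrinsics"],p["world_from_camera"],p.keys())
    for o in("pot_a","deck","lip","garlic","teaspoon","lemon","matchbox","slab"):
        print(o,[(round(float(m["score"]),2),[int(v) for v in m["bbox"]]) for m in masks_of(p,o)])
E
```

```text
pics
{'time': 0.0, 'q': array([ 1.26309783e+00,  2.64752277e-01,  1.60536718e+00, -2.85089531e-05,
        1.27368812e+00, -3.69084661e-02]), 'joint_vel': array([ 0.00047756, -0.00109215,  0.00018851,  0.00121049, -0.00060751,
        0.00036809]), 'joint_torque': array([ 2.52564445e-03, -5.15080619e+01, -3.67325306e+01,  2.47375310e-04,
        1.25480312e-02,  1.43468912e-05]), 'tool_pos': array([0.18035474, 0.64970827, 0.22996629]), 'tcp_rot': array([-0.42399665, -3.11249131,  0.00343464]), 'wrist_force': array([ 0.37457252,  1.13112478, -0.45531897]), 'torque': array([0.00218401, 0.03849736, 0.02936095]), 'grip_force': 0.0, 'width': 0.9966120124673458}
top [[577.74553213   0.         323.45214342]
 [  0.         577.74553213 244.22442249]
 [  0.           0.           1.        ]] [[-1.57617539e-02  9.84824301e-01 -1.72837100e-01  3.99854669e-01]
 [-9.99868920e-01 -1.61644966e-02 -9.22841500e-04  3.55714562e-02]
 [-3.70266146e-03  1.72799899e-01  9.84949991e-01  1.23394422e+00]
 [ 0.00000000e+00  0.00000000e+00  0.00000000e+00  1.00000000e+00]] dict_keys(['color', 'intrinsics', '
[... 834 characters left out ...]
   0.          0.          1.        ]] dict_keys(['color', 'intrinsics', 'world_from_camera', 'shot'])
pot_a [(0.91, [365, 345, 400, 387]), (0.85, [366, 192, 393, 222]), (0.78, [356, 237, 388, 272]), (0.76, [210, 292, 244, 329]), (0.72, [270, 210, 299, 242]), (0.7, [341, 269, 370, 306]), (0.7, [168, 272, 199, 308]), (0.56, [380, 170, 404, 196]), (0.56, [220, 306, 346, 441])]
deck [(0.94, [221, 305, 349, 443]), (0.24, [238, 265, 278, 292])]
lip [(0.91, [309, 332, 348, 441])]
garlic [(0.81, [354, 217, 380, 234]), (0.24, [222, 304, 346, 442])]
teaspoon [(0.59, [395, 241, 450, 253])]
lemon [(0.84, [237, 263, 275, 291])]
matchbox [(0.76, [272, 210, 298, 242])]
slab [(0.94, [268, 174, 461, 352])]
```

```bash
python3 -c "
import cv2
a=cv2.imread('pics/top0.png')[130:400,100:540];cv2.imwrite('pics/top0c.png',cv2.resize(a,(800,491),interpolation=3))
a=cv2.imread('pics/side0.png')[150:450,120:520];cv2.imwrite('pics/side0c.png',cv2.resize(a,(800,600),interpolation=3))"
```

```text
(no output)
```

View pics/top0c.png

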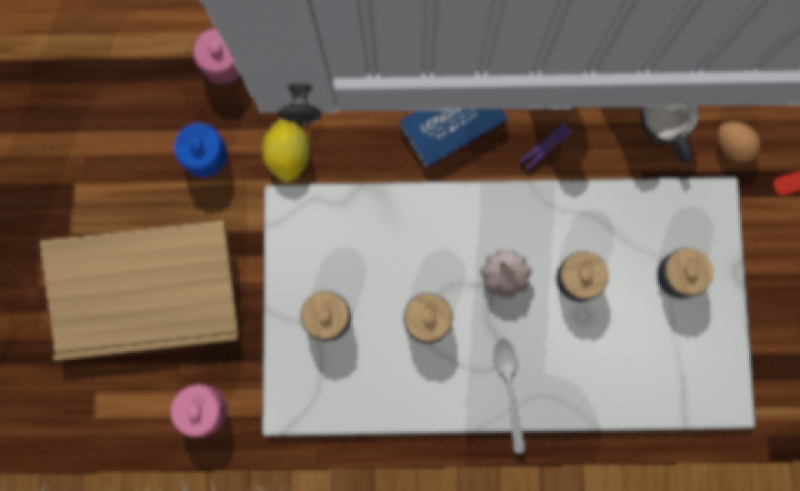

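View pics/side0c.png

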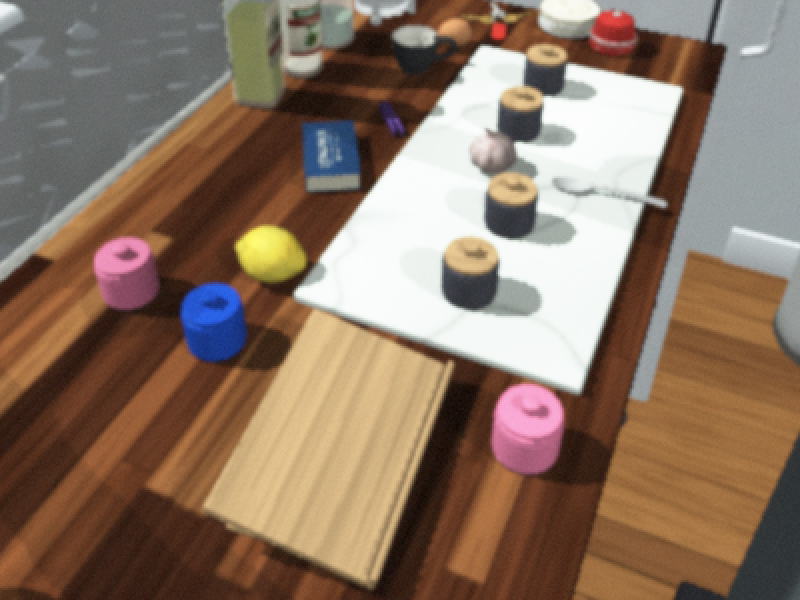

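The four dark cast-iron pots are at full-frame top pixels (278,301), (335,305), (420,281) and (477,280). The look-alikes are pink (219,160), pink (207,356) and blue (209,212), so I leave those alone. The garlic is at (377,279) and the deck is around (176,289). Next I work out the positions.

```bash
cat > h.py <<'E'
from workcell import status, read_camera, workorder, masks_of
import cv2,numpy as np
from scipy.optimize import least_squares, minimize
from scipy.spatial.transform import Rotation as Ro
def proj(p,P):
    W=p["world_from_camera"];K=p["intrinsics"];c=(np.asarray(P)-W[:3,3])@W[:3,:3]
    return np.c_[K[0,0]*c[:,0]/-c[:,2]+K[0,2],-K[1,1]*c[:,1]/-c[:,2]+K[1,2]]
t=np.linspace(0,2*np.pi,36,endpoint=False)
RING=np.vstack([np.c_[r*np.cos(t),r*np.sin(t),0*t+z] for r,z in((.0265,0),(.028,.003),(.028,.044),(.027,.05),(.008,.06))])
def box(uv): return np.r_[uv.min(0),uv.max(0)]
def fitpot(obs,x0,z=.012):   # obs list of (pic,bbox)
    f=lambda v:np.concatenate([box(proj(p,RING+[v[0],v[1],z]))-(np.array(b)+[0,0,.5,.5]) for p,b in obs])
    r=least_squares(f,x0,loss='soft_l1');return r.x,np.abs(f(r.x)).mean()
def dark(p,m):  # median saturation & hue of the mask
    hsv=cv2.cvtColor(p["color"],cv2.COLOR_RGB2HSV);return np.median(hsv[m],0)
def pots(z=.012):
    T,S=read_camera("top"),read_camera("side")
    mt,ms=masks_of(T,"pot_a"),masks_of(S,"pot_a");out=[]
    for m in mt:
        if not 20<m["bbox"][2]-m["bbox"][0]<45: continue
        x,e=fitpot([(T,m["bbox"])],[.45,0],z)
        u=box(proj(S,RING+[x[0],x[1],z])); best=None
        for n in ms:
            d=np.abs(u-n["bbox"]).mean()
            if d<8 and (best is None or d<best[0]): best=(d,n)
        if best: x2,e=fitpot([(T,m["bbox"]),(S,best[1]["bbox"])],x,z)
        else: x2=x
        out.append((x2,x,e,dark(T,m["mask"]).astype(int),bool(best)))
    return T,S,sorted(out,key=lambda o:-o[0][1])
def st():
    s=status.read_state();R=Ro.from_rotvec(s["tcp_rot"]).as_matrix()
    print("t",round(s["time"],2),"tcp",s["tool_pos"].round(4),"x",R[:,0].round(3),"y",R[:,1].round(3),"z",R[:,2].round(3),"F",s["wrist_force"].round(2),"w",round(s["width"],3),"q",s["q"].round(2));return s,R
E
python3 - <<'E'
from h import *
T,S,o=pots()
for a in o: print(a[0].round(4),a[1].round(4),round(a[2],2),a[3],a[4])
# deck
dk=[(p,masks_of(p,"deck")[0]["mask"]) for p in(T,S)]
def poly(v,p,base):
    Rz=Ro.from_euler('z',v[2])*Ro.from_euler('y',-14,degrees=True)
    c=np.array([[sx*.065,sy*.105,0] for sx,sy in((1,1),(1,-1),(-1,-1),(-1,1))])
    return proj(p,Rz.apply(c)+[v[0],v[1],.036])
def cost(v):
    s=0
    for p,m in dk:
        im=np.zeros((480*4,640*4),np.uint8);cv2.fillPoly(im,[np.int32((poly(v,p,0)+.5)*4)],1)
        M=cv2.resize(m.astype(np.uint8),None,fx=4,fy=4,interpolation=0)
        s+=1-(im&M).sum()/(im|M).sum()
    return s
best=min((minimize(cost,[x,y,w],method='Nelder-Mead',options=dict(initial_simplex=[[x,y,w],[x+.02,y,w],[x,y+.02,w],[x,y,w+.08]])) for x in(.38,.42,.46) for y in(.28,.33) for w in(-.1,0.,.1)),key=lambda r:r.fun)
print("deck",best.x,best.fun)
for n,z in(("garlic",.03),("teaspoon",.015),("lemon",.03)):
    m=masks_of(T,n)[0]["bbox"]
    r=[least_squares(lambda v:proj(T,[[v[0],v[1],z]])[0]-q,[.45,0]).x.round(3) for q in((m[0],m[1]),(m[2],m[3]))];print(n,r)
m=masks_of(T,"slab")[0]["bbox"];print("slab",[least_squares(lambda v:proj(T,[[v[0],v[1],.012]])[0]-q,[.45,0]).x.round(3) for q in((m[0],m[1]),(m[2],m[3]))])
a=T["color"].copy();cv2.polylines(a,[np.int32(poly(best.x,T,0))],1,(255,0,0))
b=S["color"].copy();cv2.polylines(b,[np.int32(poly(best.x,S,0))],1,(255,0,0))
for k in o:
    for im,p in((a,T),(b,S)):
        for uv in proj(p,RING+[k[0][0],k[0][1],.012]): cv2.circle(im,tuple(np.int32(uv.round())),0,(0,255,0))
cv2.imwrite("pics/fit.png",np.hstack([cv2.resize(a[230:390,100:300],(400,320)),cv2.resize(b[290:450,200:400],(400,320))])[:,:,::-1])
E
```

```text
[0.6759 0.2827] [0.6747 0.2754] 2.03 [109 209 154] True
[0.3811 0.2783] [0.3805 0.2702] 2.46 [168  99 188] True
[0.7947 0.2612] [0.7955 0.2538] 2.76 [168 102 167] True
[0.4861 0.1332] [0.4876 0.1312] 1.26 [ 17  97 159] True
[0.4806 0.0164] [0.4787 0.0135] 1.67 [ 17  97 159] True
[ 0.5237 -0.1638] [ 0.5219 -0.1653] 1.39 [ 17  97 158] True
[ 0.528  -0.2763] [ 0.5276 -0.2773] 1.18 [ 17  97 156] True
deck [0.52028854 0.34447899 0.0985743 ] 0.13149923257973573
garlic [array([ 0.563, -0.053]), array([ 0.505, -0.103])]
teaspoon [array([ 0.463, -0.065]), array([ 0.331, -0.091])]
lemon [array([0.715, 0.202]), array([0.647, 0.15 ])]
slab [array([0.654, 0.209]), array([ 0.346, -0.352])]
```

View pics/fit.png

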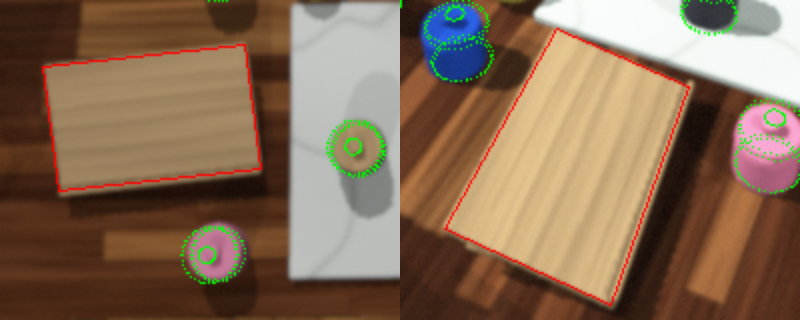

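The fits match the picture: four pots with brown lids and dark bodies, the deck outlined correctly, and blue and pink pots excluded. I'll turn the fingers along world x and move above the leftmost pot.

Emit:
drive_tool:
  rows:
    - [0,0,7,0,0,0,1]
    - [0,0,7,0,0,0,1]
    - [0,0,7,0,0,0,1]
    - [0,0,7,0,0,0,1]
    - [0,0,7,0,0,0,1]
    - [0,0,7,0,0,0,1]
    - [0,0,7,0,0,0,1]
    - [0,0,7,0,0,0,1]

```text
time: 2.07
tool_pos: [0.1806, 0.6504, 0.2313]
tcp_rot: [1.843, 2.544, -0.0]
wrist_force: [0.1, -0.2, 0.2]
width: 0.997
grip_force: 0.0
```

Emit:
drive_tool:
  rows:
    - [0,0,7,0,0,0,1]
    - [0,0,7,0,0,0,1]
    - [0,0,4.5,0,0,0,1]
    - [0,0,0,-0.02,0.01,0,1]
    - [0,0,0,-0.03,0.02,0,1]
    - [0,0,0,-0.03,0.02,0,1]
    - [0,0,0,-0.03,0.02,0,1]
    - [0,0,0,-0.03,0.02,0,1]

```text
time: 2.73
tool_pos: [0.271, 0.5091, 0.2313]
tcp_rot: [2.221, 2.222, 0.0]
wrist_force: [0.6, 0.3, -0.7]
width: 0.998
grip_force: 0.0
```

Emit:
drive_tool:
  rows:
    - [0,0,0,-0.03,0.02,0,1]
    - [0,0,0,-0.03,0.02,0,1]
    - [0,0,0,-0.03,0.02,0,1]
    - [0,0,0,-0.03,0.02,0,1]
    - [0,0,0,-0.03,0.02,0,1]
    - [0,0,0,-0.03,0.02,0,1]
    - [0,0,0,-0.03,0.02,0,1]
    - [0,0,0,-0.03,0.02,0,1]

```text
time: 3.4
tool_pos: [0.4312, 0.2688, 0.2317]
tcp_rot: [2.221, 2.221, 0.001]
wrist_force: [0.1, 0.5, -0.9]
width: 1.001
grip_force: 0.0
```

```bash
python3 -c "
from h import *
st()"
```

```text
t 3.4 tcp [0.4312 0.2688 0.2317] x [0. 1. 0.] y [ 1.    -0.     0.001] z [ 0.001  0.    -1.   ] F [ 0.13  0.47 -0.87] w 1.001 q [ 0.51 -0.06  1.95 -0.    1.24  0.51]
```

Emit:
drive_tool:
  rows:
    - [0,0,0,-0.027,0.011,0,1]
    - [0,0,0,-0.027,0.011,0,1]
    - [0,0,0,-0.027,0.011,0,1]
    - [0,0,0,-0.027,0.011,0,1]
    - [0,0,0,-0.027,0.011,0.01,1]
    - [0,0,0,0,0,0.035,1]
    - [0,0,0,0,0,0.035,1]
    - [0,0,0,0,0,0.035,1]

```text
time: 4.07
tool_pos: [0.4866, 0.1347, 0.1162]
tcp_rot: [2.223, 2.218, 0.004]
wrist_force: [0.4, -0.4, -0.7]
width: 0.999
grip_force: 0.0
```

Emit:
drive_tool:
  rows:
    - [0,0,0,0,0,0.035,1]
    - [0,0,0,0,0,0.03,1]
    - [0,0,0,0,0,0.02,1]
    - [0,0,0,0,0,0.008,1]
    - [0,0,0,0,0,0,0.73]
    - [0,0,0,0,0,0,0.73]
    - [0,0,0,0,0,0,0.73]
    - [0,0,0,0,0,0,0.73]
  force: 20

```text
time: 4.73
tool_pos: [0.4874, 0.1358, 0.0254]
tcp_rot: [2.22, 2.22, 0.005]
wrist_force: [-0.4, -0.5, 0.1]
width: 0.731
grip_force: 0.0
```

```bash
python3 -c "
from h import *
T=read_camera('side');st()
cv2.imwrite('pics/s1.png',cv2.resize(T['color'][130:400,230:470],(533,600))[:,:,::-1])"
```

```text
t 4.78 tcp [0.4872 0.1358 0.0253] x [0.    1.    0.001] y [ 1.    -0.     0.004] z [ 0.004  0.001 -1.   ] F [ 0.24 -0.79 -0.1 ] w 0.733 q [ 0.22  0.17  2.14 -0.    0.83  0.22]
```

View pics/s1.png

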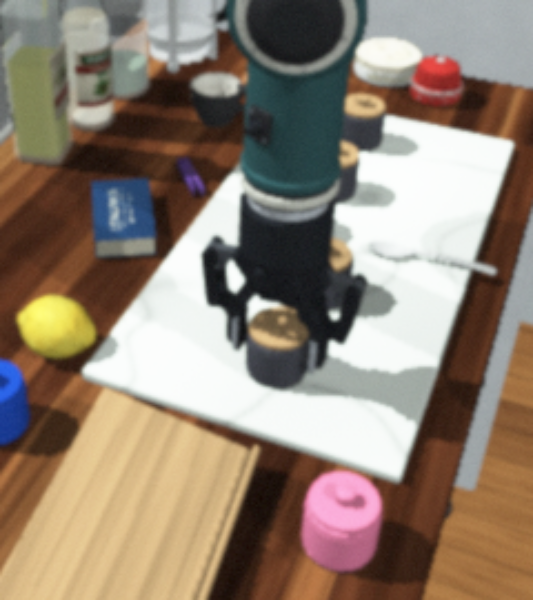

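The fingers straddle the pot at crop (277,345) without touching it. Now I drag it towards the robot by its side.

Emit:
drive_tool:
  rows:
    - [0,0,0,0,-0.003,0,0.73]
    - [0,0,0,0,-0.005,0,0.73]
    - [0,0,0,0,-0.006,0,0.73]
    - [0,0,0,0,-0.006,0,0.73]
    - [0,0,0,0,-0.006,0,0.73]
    - [0,0,0,0,-0.006,0,0.73]

```text
time: 5.28
tool_pos: [0.4526, 0.1353, 0.0233]
tcp_rot: [2.222, 2.221, 0.0]
wrist_force: [0.9, -0.3, 0.2]
width: 0.731
grip_force: 0.7
```

Emit:
drive_tool:
  rows:
    - [0,0,0,0,-0.006,0,0.73]
    - [0,0,0,0,-0.006,0,0.73]
    - [0,0,0,0,-0.006,0,0.73]

```text
time: 5.53
tool_pos: [0.4348, 0.1353, 0.0233]
tcp_rot: [2.222, 2.221, 0.0]
wrist_force: [1.5, -0.0, 1.5]
width: 0.728
grip_force: 0.7
```

Emit:
drive_tool:
  rows:
    - [0,0,0,0,-0.006,0,0.73]
    - [0,0,0,0,-0.005,0,0.73]

```text
time: 5.7
tool_pos: [0.4236, 0.1353, 0.0232]
tcp_rot: [-2.222, -2.221, 0.001]
wrist_force: [1.2, 0.4, 0.6]
width: 0.732
grip_force: 0.8
```

Emit:
drive_tool:
  rows:
    - [0,0,0,0,-0.003,0,0.73]
    - [0,0,0,0,-0.002,0,0.73]
    - [0,0,0,0,0,0,0.73]

```text
time: 5.95
tool_pos: [0.4184, 0.1352, 0.0229]
tcp_rot: [-2.221, -2.221, 0.002]
wrist_force: [-0.0, -0.0, -0.3]
width: 0.729
grip_force: 0.0
```

Pot A (leftmost) resists with about 1 N, so it is slick. Next is pot B.

Emit:
drive_tool:
  rows:
    - [0,0,0,0,0.003,0,0.85]
    - [0,0,0,0,0,-0.025,1]
    - [0,0,0,0,0,-0.035,1]
    - [0,0,0,-0.01,0.005,-0.025,1]
    - [0,0,0,-0.03,0.015,0,1]
    - [0,0,0,-0.03,0.016,0,1]
    - [0,0,0,-0.03,0.016,0,1]
    - [0,0,0,-0.019,0.008,0,1]

```text
time: 6.62
tool_pos: [0.4844, 0.0139, 0.1089]
tcp_rot: [2.221, 2.219, 0.001]
wrist_force: [-0.3, 0.3, -0.0]
width: 0.999
grip_force: 0.0
```

Emit:
drive_tool:
  rows:
    - [0,0,0,0,0,0.015,1]
    - [0,0,0,0,0,0.03,1]
    - [0,0,0,0,0,0.03,1]
    - [0,0,0,0,0,0.009,0.9]
    - [0,0,0,0,0,0,0.73]
    - [0,0,0,0,0,0,0.73]
    - [0,0,0,0,0,0,0.73]

```text
time: 7.2
tool_pos: [0.4838, 0.0164, 0.0257]
tcp_rot: [2.22, 2.22, 0.002]
wrist_force: [0.2, -0.9, 0.5]
width: 0.733
grip_force: 0.0
```

Emit:
drive_tool:
  rows:
    - [0,0,0,0,-0.003,0,0.73]
    - [0,0,0,0,-0.005,0,0.73]
    - [0,0,0,0,-0.006,0,0.73]
    - [0,0,0,0,-0.006,0,0.73]
    - [0,0,0,0,-0.006,0,0.73]
    - [0,0,0,0,-0.006,0,0.73]

```text
time: 7.7
tool_pos: [0.4499, 0.0164, 0.0246]
tcp_rot: [2.221, 2.221, 0.001]
wrist_force: [1.2, -0.1, 1.1]
width: 0.73
grip_force: 0.7
```

Emit:
drive_tool:
  rows:
    - [0,0,0,0,-0.006,0,0.73]
    - [0,0,0,0,-0.006,0,0.73]
    - [0,0,0,0,-0.006,0,0.73]

```text
time: 7.95
tool_pos: [0.4317, 0.0163, 0.0243]
tcp_rot: [2.222, 2.221, -0.0]
wrist_force: [1.4, -0.4, 2.0]
width: 0.732
grip_force: 0.7
```

Pot B is slick too. I'll finish its drag and move on to C.

Emit:
drive_tool:
  rows:
    - [0,0,0,0,-0.006,0,0.73]
    - [0,0,0,0,-0.005,0,0.73]
    - [0,0,0,0,-0.003,0,0.73]
    - [0,0,0,0,-0.001,0,0.73]
    - [0,0,0,0,0.003,0,0.85]
    - [0,0,0,0,0,-0.03,1]
    - [0,0,0,0,0,-0.035,1]
    - [0,0,0,0,0,-0.035,1]

```text
time: 8.62
tool_pos: [0.4189, 0.0164, 0.1242]
tcp_rot: [-2.22, -2.219, 0.005]
wrist_force: [1.1, 1.4, 0.8]
width: 1.002
grip_force: 0.0
```

Emit:
drive_tool:
  rows:
    - [0,0,0,-0.02,0.012,0,1]
    - [0,0,0,-0.03,0.018,0,1]
    - [0,0,0,-0.03,0.018,0,1]
    - [0,0,0,-0.03,0.018,0,1]
    - [0,0,0,-0.03,0.018,0,1]
    - [0,0,0,-0.03,0.016,0,1]
    - [0,0,0,-0.01,0.005,0,1]
    - [0,0,0,0,0,0,1]

```text
time: 9.28
tool_pos: [0.5266, -0.1662, 0.124]
tcp_rot: [2.225, 2.218, -0.0]
wrist_force: [-0.5, 0.0, 0.4]
width: 1.001
grip_force: 0.0
```

```bash
python3 - <<'E'
from h import *
s,R=st();T,S,o=pots()
for a in o: print(a[0].round(4),round(a[2],2),a[3],a[4])
E
```

```text
t 9.28 tcp [ 0.5266 -0.1662  0.124 ] x [ 0.003  1.    -0.   ] y [ 1.    -0.003  0.   ] z [ 0. -0. -1.] F [-0.54  0.04  0.44] w 1.001 q [-0.35  0.13  1.98 -0.    1.04 -0.35]
[0.3808 0.2796] 1.85 [167  96 197] True
[0.4187 0.1298] 1.13 [ 17  95 168] True
[0.4203 0.0153] 1.49 [ 17  97 154] True
[ 0.5261 -0.2803] 2.88 [ 17  94 139] True
```

Pot A moved about 67 mm and pot B about 60 mm. Now C.

Emit:
drive_tool:
  rows:
    - [0,0,0,0,-0.002,0.02,1]
    - [0,0,0,0,0,0.03,1]
    - [0,0,0,0,0,0.03,1]
    - [0,0,0,0,0,0.019,0.9]
    - [0,0,0,0,0,0,0.73]
    - [0,0,0,0,0,0,0.73]
    - [0,0,0,0,0,0,0.73]

```text
time: 10.07
tool_pos: [0.5238, -0.1631, 0.0266]
tcp_rot: [2.22, 2.222, 0.0]
wrist_force: [0.1, 0.3, 0.7]
width: 0.732
grip_force: 0.0
```

Emit:
drive_tool:
  rows:
    - [0,0,0,0,-0.003,0,0.73]
    - [0,0,0,0,-0.005,0,0.73]
    - [0,0,0,0,-0.006,0,0.73]
    - [0,0,0,0,-0.006,0,0.73]

```text
time: 10.4
tool_pos: [0.5062, -0.1645, 0.0278]
tcp_rot: [2.217, 2.216, 0.005]
wrist_force: [6.1, -0.2, -1.0]
width: 0.732
grip_force: 2.6
```

Emit:
drive_tool:
  rows:
    - [0,0,0,0,-0.006,0,0.73]
    - [0,0,0,0,-0.006,0,0.73]
    - [0,0,0,0,-0.006,0,0.73]

```text
time: 10.65
tool_pos: [0.4881, -0.1646, 0.0278]
tcp_rot: [2.217, 2.216, 0.005]
wrist_force: [5.2, 0.1, -0.5]
width: 0.732
grip_force: 2.6
```

Pot C resists with 5–6 N, so it is non-slip. I'll finish its drag and go to D.

Emit:
drive_tool:
  rows:
    - [0,0,0,0,-0.006,0,0.73]
    - [0,0,0,0,-0.006,0,0.73]
    - [0,0,0,0,-0.006,0,0.73]
    - [0,0,0,0,-0.005,0,0.73]
    - [0,0,0,0,-0.003,0,0.73]
    - [0,0,0,0,0.003,0,0.85]
    - [0,0,0,0,0,-0.02,1]
    - [0,0,0,0,0,-0.035,1]

```text
time: 11.32
tool_pos: [0.4577, -0.162, 0.0771]
tcp_rot: [-2.215, -2.214, 0.007]
wrist_force: [1.1, -0.1, -0.5]
width: 1.0
grip_force: 0.0
```

Emit:
drive_tool:
  rows:
    - [0,0,0,0,0,-0.03,1]
    - [0,0,0,-0.023,0.013,0,1]
    - [0,0,0,-0.03,0.017,0,1]
    - [0,0,0,-0.03,0.017,0,1]
    - [0,0,0,-0.025,0.014,0,1]
    - [0,0,0,-0.005,0,0,1]
    - [0,0,0,0,0,0.01,1]

```text
time: 11.9
tool_pos: [0.5248, -0.2791, 0.1022]
tcp_rot: [2.221, 2.217, 0.001]
wrist_force: [0.3, 0.5, 0.5]
width: 1.003
grip_force: 0.0
```

```bash
python3 - <<'E'
from h import *
s,R=st()
E
```

```text
t 11.9 tcp [ 0.5248 -0.2791  0.1022] x [ 0.002  1.    -0.002] y [ 1.    -0.002  0.003] z [ 0.003 -0.002 -1.   ] F [0.29 0.49 0.5 ] w 1.003 q [-0.53  0.22  1.91 -0.    1.01 -0.53]
```

Emit:
drive_tool:
  rows:
    - [0,0,0,0,0.002,0.02,1]
    - [0,0,0,0,0,0.03,1]
    - [0,0,0,0,0,0.026,0.9]
    - [0,0,0,0,0,0,0.73]
    - [0,0,0,0,0,0,0.73]
    - [0,0,0,0,0,0,0.73]

```text
time: 12.4
tool_pos: [0.5248, -0.276, 0.0249]
tcp_rot: [-2.22, -2.221, 0.001]
wrist_force: [0.2, -0.1, 0.0]
width: 0.731
grip_force: 0.0
```

Emit:
drive_tool:
  rows:
    - [0,0,0,0,-0.003,0,0.73]
    - [0,0,0,0,-0.005,0,0.73]
    - [0,0,0,0,-0.006,0,0.73]
    - [0,0,0,0,-0.006,0,0.73]

```text
time: 12.73
tool_pos: [0.5069, -0.2775, 0.0262]
tcp_rot: [2.218, 2.218, 0.003]
wrist_force: [6.3, 0.7, 0.9]
width: 0.734
grip_force: 2.7
```

Emit:
drive_tool:
  rows:
    - [0,0,0,0,-0.006,0,0.73]
    - [0,0,0,0,-0.006,0,0.73]
    - [0,0,0,0,-0.006,0,0.73]

```text
time: 12.98
tool_pos: [0.4889, -0.2777, 0.0261]
tcp_rot: [2.219, 2.217, 0.003]
wrist_force: [6.0, 0.4, 0.7]
width: 0.729
grip_force: 2.9
```

Emit:
drive_tool:
  rows:
    - [0,0,0,0,-0.006,0,0.73]
    - [0,0,0,0,-0.006,0,0.73]
    - [0,0,0,0,-0.006,0,0.73]
    - [0,0,0,0,-0.005,0,0.73]
    - [0,0,0,0,-0.003,0,0.73]
    - [0,0,0,0,0.003,0,0.73]

```text
time: 13.48
tool_pos: [0.4633, -0.2769, 0.0252]
tcp_rot: [2.222, 2.22, -0.001]
wrist_force: [0.1, 0.9, -0.6]
width: 0.729
grip_force: 0.0
```

```bash
python3 - <<'E'
from h import *
s,R=st()
E
```

```text
t 13.48 tcp [ 0.4633 -0.2769  0.0252] x [ 0.001  1.    -0.   ] y [ 1.    -0.001 -0.   ] z [-0. -0. -1.] F [ 0.07  0.95 -0.61] w 0.729 q [-0.58  0.23  2.07 -0.    0.84 -0.58]
```

Pot D resists with about 6 N, so it is non-slip. All four have been dragged, and C and D go on the stand. I'll grip D where the fingers already are.

Emit:
drive_tool:
  rows:
    - [0,0,0,0,0,0,0.5]
    - [0,0,0,0,0,0,0.3]
    - [0,0,0,0,0,0,0]
    - [0,0,0,0,0,0,0]
  force: 50

```text
time: 13.82
tool_pos: [0.4649, -0.2771, 0.0256]
tcp_rot: [2.221, 2.22, 0.001]
wrist_force: [0.6, 1.3, 6.4]
width: 0.642
grip_force: 52.9
```

```bash
cat >> h.py <<'E'
O=np.array([.5203,.3445,.036]);RD=(Ro.from_euler('z',.0986)*Ro.from_euler('y',-14,degrees=True)).as_matrix()
def todeck(yd,off,xd=.005):
    s,R=st();tgt=O+RD@[xd,yd,off]
    Rt=np.c_[RD[:,1],RD[:,0],-RD[:,2]]
    print("target",tgt.round(4),"world d",(tgt-s["tool_pos"]).round(4),"tool d",(R.T@(tgt-s["tool_pos"])).round(4),"turn",np.degrees(Ro.from_matrix(R.T@Rt).as_rotvec()).round(2))
E
python3 -c "
from h import *
todeck(.045,.0132)"
```

```text
t 13.82 tcp [ 0.4649 -0.2771  0.0256] x [ 0.001  1.    -0.001] y [ 1.    -0.001  0.001] z [ 0.001 -0.001 -1.   ] F [0.55 1.35 6.38] w 0.642 q [-0.58  0.23  2.06  0.    0.84 -0.58]
target [0.5175 0.3894 0.05  ] world d [0.0526 0.6665 0.0244] tool d [ 0.6665  0.0522 -0.0248] turn [-13.92   0.74  -5.65]
```

Emit:
drive_tool:
  rows:
    - [0,0,0,0,0,-0.005,0]
    - [0,0,0,0,0,-0.015,0]
    - [0,0,0,0,0,-0.025,0]
    - [0,0,0,0,0,-0.03,0]
    - [0,0,0,0,0,-0.03,0]
    - [0,0,0,0.005,0,-0.025,0]
    - [0,0,0,0.015,0.002,-0.01,0]
    - [0,0,0,0.025,0.002,0,0]

```text
time: 14.48
tool_pos: [0.4686, -0.2335, 0.1665]
tcp_rot: [2.222, 2.216, -0.001]
wrist_force: [2.0, 0.9, -7.9]
width: 0.64
grip_force: 55.6
```

Emit:
drive_tool:
  rows:
    - [0,0,0,0.03,0.002,0,0]
    - [0,0,0,0.03,0.002,0,0]
    - [0,0,0,0.03,0.002,0,0]
    - [0,0,0,0.03,0.003,0,0]
    - [0,0,0,0.03,0.003,0,0]
    - [0,0,0,0.03,0.003,0,0]
    - [0,0,0,0.03,0.003,0,0]
    - [0,0,0,0.03,0.003,0,0]

```text
time: 15.15
tool_pos: [0.4861, 0.0096, 0.1617]
tcp_rot: [-2.219, -2.218, 0.008]
wrist_force: [1.9, -0.0, -7.1]
width: 0.637
grip_force: 55.5
```

Emit:
drive_tool:
  rows:
    - [0,0,0,0.03,0.003,0,0]
    - [0,0,0,0.03,0.003,0,0]
    - [0,0,0,0.03,0.003,0,0]
    - [0,0,0,0.03,0.003,0,0]
    - [0,0,0,0.03,0.003,0,0]
    - [0,0,0,0.03,0.003,0,0]
    - [0,0,0,0.03,0.003,0,0]
    - [0,0,0,0.03,0.003,0,0]

```text
time: 15.82
tool_pos: [0.5105, 0.2483, 0.1613]
tcp_rot: [-2.22, -2.22, 0.011]
wrist_force: [1.1, -0.0, -7.0]
width: 0.643
grip_force: 55.5
```

Emit:
drive_tool:
  rows:
    - [0,0,0,0.03,0.003,0,0]
    - [0,0,0,0.03,0.003,0,0]
    - [0,0,0,0.03,0,0,0]
    - [0,0,0,0.03,0,0,0]
    - [0,0,-3,0.02,0,0,0]
    - [0,0,-2.6,0,0,0,0]
    - [-5,0,0,0,0,0,0]
    - [-5,0,0,0,0,0,0]

```text
time: 16.48
tool_pos: [0.5184, 0.387, 0.1607]
tcp_rot: [2.027, 2.235, 0.188]
wrist_force: [0.1, 0.3, -7.8]
width: 0.64
grip_force: 56.2
```

Emit:
drive_tool:
  rows:
    - [-4,0,0,0,0,0,0]
    - [0,0,0,0,0,0,0]
    - [0,0,0,0,0,0,0]

```text
time: 16.73
tool_pos: [0.516, 0.3862, 0.1608]
tcp_rot: [1.993, 2.2, 0.257]
wrist_force: [0.2, 0.4, -7.4]
width: 0.642
grip_force: 56.1
```

```bash
python3 -c "
from h import *
todeck(.045,.0136)"
```

```text
t 16.73 tcp [0.516  0.3862 0.1608] x [-0.098  0.995 -0.004] y [0.967 0.097 0.234] z [ 0.234  0.019 -0.972] F [ 0.19  0.42 -7.38] w 0.642 q [ 0.67  0.14  1.9  -0.17  0.91  0.67]
target [0.5174 0.3894 0.0504] world d [ 0.0014  0.0032 -0.1104] tool d [ 0.0035 -0.0242  0.1078] turn [-0.45  0.25  0.05]
```

Emit:
drive_tool:
  rows:
    - [-0.4,0,0,0.0035,-0.012,0.01,0]
    - [0,0,0,0,-0.012,0.02,0]
    - [0,0,0,0,0,0.025,0]
    - [0,0,0,0,0,0.022,0]
    - [0,0,0,0,0,0.015,0]
    - [0,0,0,0,0,0.008,0]
    - [0,0,0,0,0,0,0]
    - [0,0,0,0,0,0,0]

```text
time: 17.4
tool_pos: [0.521, 0.3914, 0.0609]
tcp_rot: [1.99, 2.192, 0.274]
wrist_force: [0.3, 0.9, -6.6]
width: 0.637
grip_force: 56.0
```

```bash
python3 -c "
from h import *
S=read_camera('side');todeck(.045,.0136)
cv2.imwrite('pics/s2.png',cv2.resize(S['color'][250:450,190:430],(720,600))[:,:,::-1])"
```

```text
t 17.45 tcp [0.5216 0.3921 0.0622] x [-0.097  0.995  0.   ] y [0.964 0.094 0.249] z [ 0.248  0.024 -0.969] F [-0.22 -0.2  -7.35] w 0.644 q [ 0.68  0.26  1.97 -0.21  0.71  0.73]
target [0.5174 0.3894 0.0504] world d [-0.0042 -0.0027 -0.0118] tool d [-0.0023 -0.0072  0.0103] turn [ 0.41  0.01 -0.11]
```

View pics/s2.png

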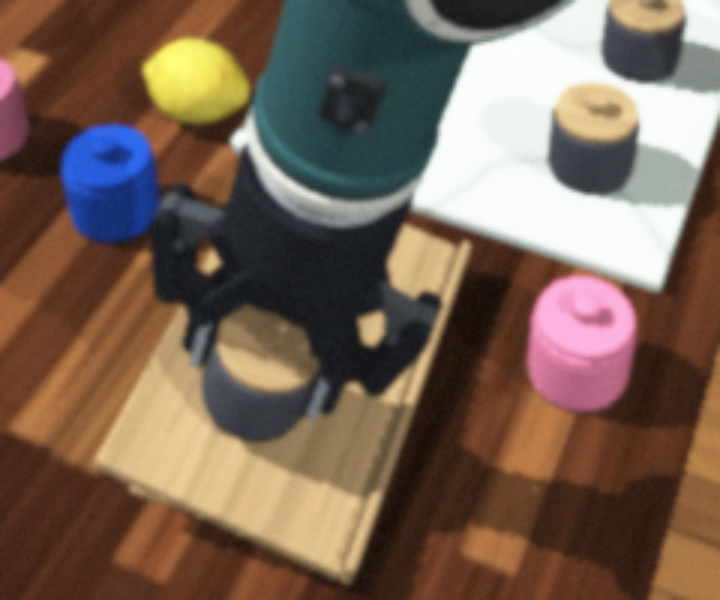

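D hangs about 10 mm over the deck near crop (255,395), level with it and clear of the blue pot. I'll lower it in small steps.

Emit:
drive_tool:
  rows:
    - [0,0,0,-0.002,-0.004,0.002,0]
    - [0,0,0,0,-0.003,0.003,0]
    - [0,0,0,0,0,0.002,0]
    - [0,0,0,0,0,0,0]
    - [0,0,0,0,0,0,0]

```text
time: 17.87
tool_pos: [0.5156, 0.3895, 0.0531]
tcp_rot: [1.988, 2.193, 0.277]
wrist_force: [0.4, -0.2, -7.6]
width: 0.64
grip_force: 56.2
```

Emit:
drive_tool:
  rows:
    - [0,0,0,0,0,0.001,0]
    - [0,0,0,0,0,0,0]

```text
time: 18.03
tool_pos: [0.5162, 0.3896, 0.0522]
tcp_rot: [1.989, 2.192, 0.278]
wrist_force: [0.4, -0.3, -7.0]
width: 0.635
grip_force: 56.2
```

```bash
python3 -c "
from h import *
todeck(.045,.0136)"
```

```text
t 18.03 tcp [0.5162 0.3896 0.0522] x [-0.097  0.995  0.   ] y [0.964 0.094 0.249] z [ 0.248  0.024 -0.968] F [ 0.38 -0.34 -6.98] w 0.635 q [ 0.68  0.27  1.98 -0.22  0.69  0.74]
target [0.5174 0.3894 0.0504] world d [ 0.0012 -0.0002 -0.0018] tool d [-0.0003  0.0007  0.002 ] turn [ 0.42  0.   -0.06]
```

Still hanging, about 2 mm up. I'll correct the tilt and lower in 1 mm steps.

Emit:
drive_tool:
  rows:
    - [0.4,0,0,0,0,0.001,0]
    - [0,0,0,0,0,0,0]

```text
time: 18.2
tool_pos: [0.5166, 0.3896, 0.0511]
tcp_rot: [1.992, 2.197, 0.27]
wrist_force: [0.2, -0.0, -7.3]
width: 0.641
grip_force: 56.2
```

Emit:
drive_tool:
  rows:
    - [0,0,0,0,0,0.0007,0]
    - [0,0,0,0,0,0,0]

```text
time: 18.37
tool_pos: [0.5166, 0.3895, 0.0503]
tcp_rot: [1.992, 2.196, 0.27]
wrist_force: [-0.3, -0.5, -7.9]
width: 0.646
grip_force: 56.2
```

Emit:
drive_tool:
  rows:
    - [0,0,0,0,0,0.0006,0]
    - [0,0,0,0,0,0,0]

```text
time: 18.53
tool_pos: [0.5166, 0.3895, 0.0497]
tcp_rot: [1.992, 2.197, 0.269]
wrist_force: [-0.1, -0.1, -6.9]
width: 0.641
grip_force: 56.2
```

Emit:
drive_tool:
  rows:
    - [0,0,0,0,0,0.0006,0]
    - [0,0,0,0,0,0,0]

```text
time: 18.7
tool_pos: [0.5167, 0.3895, 0.0496]
tcp_rot: [1.992, 2.196, 0.269]
wrist_force: [-3.5, -0.7, -2.6]
width: 0.64
grip_force: 57.1
```

Contact: the wrist force is dropping. I'll seat it a little more, ease the grip and open slowly.

Emit:
drive_tool:
  rows:
    - [0,0,0,0,0,0.0004,0]
    - [0,0,0,0,0,0,0]

```text
time: 18.87
tool_pos: [0.5167, 0.3895, 0.0495]
tcp_rot: [1.992, 2.196, 0.269]
wrist_force: [-4.6, -2.9, -0.5]
width: 0.64
grip_force: 57.5
```

Emit:
drive_tool:
  rows:
    - [0,0,0,0,0,0,0]
    - [0,0,0,0,0,0,0]
  force: 20

```text
time: 19.03
tool_pos: [0.5167, 0.3895, 0.0496]
tcp_rot: [1.992, 2.196, 0.269]
wrist_force: [-5.1, -3.6, 0.7]
width: 0.64
grip_force: 57.5
```

Emit:
drive_tool:
  rows:
    - [0,0,0,0,0,0,0.67]
    - [0,0,0,0,0,0,0.7]
    - [0,0,0,0,0,0,0.75]
    - [0,0,0,0,0,0,0.82]
    - [0,0,0,0,0,0,0.92]
    - [0,0,0,0,0,0,1]

```text
time: 19.53
tool_pos: [0.5176, 0.39, 0.0495]
tcp_rot: [1.992, 2.196, 0.272]
wrist_force: [0.1, 0.3, 0.1]
width: 0.995
grip_force: 0.0
```

```bash
python3 -c "
from h import *
todeck(.045,.0136)"
```

```text
t 19.53 tcp [0.5176 0.39   0.0495] x [-0.097  0.995  0.001] y [0.965 0.094 0.243] z [ 0.242  0.024 -0.97 ] F [0.06 0.32 0.09] w 0.995 q [ 0.68  0.27  1.98 -0.21  0.69  0.73]
target [0.5174 0.3894 0.0504] world d [-0.0001 -0.0005  0.0009] tool d [-0.0005  0.     -0.0009] turn [ 0.07 -0.03 -0.07]
```

Emit:
drive_tool:
  rows:
    - [0,0,0,0,0,-0.015,1]
    - [0,0,0,0,0,-0.03,1]
    - [0,0,0,0,0,-0.035,1]
    - [5,0,0,0,0,-0.03,1]
    - [5,0,0,-0.02,0,0,1]
    - [4,0,0,-0.035,0,0,1]
    - [0,0,5.65,-0.035,0,0,1]
    - [0,0,0,-0.035,0,0,1]

```text
time: 20.2
tool_pos: [0.5012, 0.2615, 0.1564]
tcp_rot: [2.226, 2.215, 0.003]
wrist_force: [0.1, -1.0, -0.3]
width: 0.999
grip_force: 0.0
```

Emit:
drive_tool:
  rows:
    - [0,0,0,-0.036,0,0,1]
    - [0,0,0,-0.036,0,0,1]
    - [0,0,0,-0.036,0,0,1]
    - [0,0,0,-0.036,0,0,1]
    - [0,0,0,-0.036,0,0,1]
    - [0,0,0,-0.036,0,0,1]
    - [0,0,0,-0.036,0,0,1]
    - [0,0,0,-0.036,0,0,1]

```text
time: 20.87
tool_pos: [0.4988, -0.0274, 0.156]
tcp_rot: [2.222, 2.22, 0.001]
wrist_force: [0.4, 0.6, 0.9]
width: 1.003
grip_force: 0.0
```

```bash
python3 - <<'E'
from h import *
T,S,o=pots();st()
for a in o: print(a[0].round(4),a[1].round(4),round(a[2],2),a[3],a[4])
cv2.imwrite('pics/s3.png',np.hstack([cv2.resize(T['color'][230:390,100:300],(400,320)),cv2.resize(S['color'][290:450,200:400],(400,320))])[:,:,::-1])
E
```

```text
t 21.07 tcp [ 0.499  -0.0265  0.1557] x [0.004 1.    0.   ] y [ 1.    -0.004  0.001] z [ 0.001  0.    -1.   ] F [-0.31  0.36  0.46] w 0.998 q [-0.1  -0.01  2.05  0.    1.09 -0.1 ]
[0.5143 0.3838] [0.5123 0.3896] 2.74 [ 17  97 152] True
[0.6767 0.2817] [0.6765 0.2774] 1.33 [109 208 168] True
[0.3811 0.2794] [0.3808 0.2721] 1.64 [167  96 196] True
[0.7946 0.2647] [0.7954 0.2564] 1.82 [168  96 190] True
[0.4187 0.1298] [0.4215 0.129 ] 1.11 [ 17  95 166] True
```

View pics/s3.png

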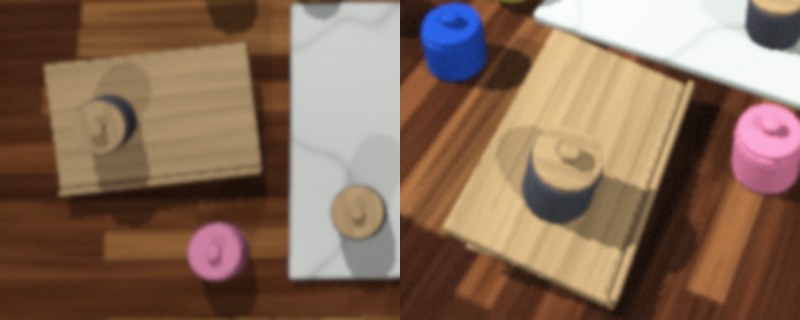

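D stands upright in the middle of the left half of the deck, at left crop (103,125), clear of the lip. Now C.

Emit:
drive_tool:
  rows:
    - [0,0,0,-0.02,-0.006,0,1]
    - [0,0,0,-0.03,-0.009,0,1]
    - [0,0,0,-0.03,-0.009,0,1]
    - [0,0,0,-0.03,-0.009,0,1]
    - [0,0,0,-0.02,-0.006,0,1]
    - [0,0,0,-0.007,0,0.01,1]
    - [0,0,0,0,0,0.015,1]

```text
time: 21.65
tool_pos: [0.4617, -0.1634, 0.1318]
tcp_rot: [2.221, 2.216, 0.003]
wrist_force: [-0.6, 0.4, 0.2]
width: 1.0
grip_force: 0.0
```

```bash
python3 - <<'E'
from h import *
st();T=read_camera('top')
for m in masks_of(T,"pot_a"):
    if m["bbox"][0]>350: print(m["bbox"],fitpot([(T,m["bbox"])],[.46,-.16]))
E
```

```text
t 21.65 tcp [ 0.4617 -0.1634  0.1318] x [ 0.002  1.    -0.002] y [ 1.    -0.002  0.004] z [ 0.004 -0.002 -1.   ] F [-0.55  0.4   0.18] w 1.0 q [-0.39 -0.    2.1   0.    1.04 -0.39]
[409.4, 302.1, 423.5, 327.9] (array([ 0.45821595, -0.14339582]), np.float64(4.403698105395804))
```

Emit:
drive_tool:
  rows:
    - [0,0,0,0,-0.001,0.02,1]
    - [0,0,0,0,0,0.03,1]
    - [0,0,0,0,0,0.03,1]
    - [0,0,0,0,0,0.02,1]
    - [0,0,0,0,0,0.007,0.9]
    - [0,0,0,0,0,0,0.73]
    - [0,0,0,0,0,0,0.73]
    - [0,0,0,0,0,0,0.7]

```text
time: 22.42
tool_pos: [0.4613, -0.1628, 0.0256]
tcp_rot: [2.219, 2.218, 0.003]
wrist_force: [3.5, 1.6, -0.4]
width: 0.699
grip_force: 1.4
```

Emit:
drive_tool:
  rows:
    - [0,0,0,0,0,0,0.5]
    - [0,0,0,0,0,0,0.3]
    - [0,0,0,0,0,0,0]
    - [0,0,0,0,0,0,0]
  force: 50

```text
time: 22.75
tool_pos: [0.4625, -0.1633, 0.0265]
tcp_rot: [2.219, 2.215, 0.006]
wrist_force: [5.8, 3.4, 2.1]
width: 0.64
grip_force: 53.5
```

```bash
python3 -c "
from h import *
todeck(-.045,.0136)"
```

```text
t 22.75 tcp [ 0.4625 -0.1633  0.0265] x [ 0.002  1.    -0.002] y [ 1.    -0.002  0.008] z [ 0.008 -0.002 -1.   ] F [5.77 3.38 2.06] w 0.64 q [-0.39  0.14  2.17  0.    0.82 -0.39]
target [0.5263 0.2999 0.0504] world d [0.0638 0.4632 0.0239] tool d [ 0.4632  0.0633 -0.0242] turn [-13.56   0.82  -5.7 ]
```

Emit:
drive_tool:
  rows:
    - [0,0,0,0,0,-0.005,0]
    - [0,0,0,0,0,-0.015,0]
    - [0,0,0,0,0,-0.025,0]
    - [0,0,0,0,0,-0.03,0]
    - [0,0,0,0,0,-0.03,0]
    - [0,0,0,0.005,0,-0.025,0]
    - [0,0,0,0.015,0.002,-0.01,0]
    - [0,0,0,0.025,0.002,0,0]

```text
time: 23.42
tool_pos: [0.4636, -0.1194, 0.1669]
tcp_rot: [2.222, 2.214, 0.001]
wrist_force: [1.2, 0.3, -8.1]
width: 0.639
grip_force: 56.1
```

Emit:
drive_tool:
  rows:
    - [0,0,0,0.03,0.004,0,0]
    - [0,0,0,0.03,0.004,0,0]
    - [0,0,0,0.03,0.004,0,0]
    - [0,0,0,0.03,0.004,0,0]
    - [0,0,0,0.03,0.004,0,0]
    - [0,0,0,0.03,0.004,0,0]
    - [0,0,0,0.03,0.004,0,0]
    - [0,0,0,0.03,0.004,0,0]

```text
time: 24.08
tool_pos: [0.4924, 0.123, 0.1622]
tcp_rot: [-2.221, -2.219, 0.007]
wrist_force: [0.8, -0.6, -8.4]
width: 0.64
grip_force: 56.0
```

Emit:
drive_tool:
  rows:
    - [0,0,0,0.03,0.005,0,0]
    - [0,0,0,0.03,0.005,0,0]
    - [0,0,0,0.03,0.005,0,0]
    - [0,0,0,0.03,0.005,0,0]
    - [0,0,0,0.03,0.004,0,0]
    - [0,0,-3,0.015,0,0,0]
    - [0,0,-2.6,0.005,0,0,0]
    - [-5,0,0,0,0,0,0]

```text
time: 24.75
tool_pos: [0.5194, 0.2932, 0.1616]
tcp_rot: [2.069, 2.285, 0.094]
wrist_force: [1.7, 0.4, -9.2]
width: 0.637
grip_force: 56.7
```

Emit:
drive_tool:
  rows:
    - [-5,0,0,0,0,0,0]
    - [-4,0,0,0,0,0,0]
    - [0,0,0,0,0,0,0]
    - [0,0,0,0,0,0,0]

```text
time: 25.08
tool_pos: [0.5155, 0.2907, 0.1612]
tcp_rot: [1.994, 2.199, 0.259]
wrist_force: [0.3, 0.1, -7.8]
width: 0.639
grip_force: 56.7
```

```bash
python3 -c "
from h import *
todeck(-.045,.0145)"
```

```text
t 25.08 tcp [0.5155 0.2907 0.1612] x [-0.097  0.995 -0.003] y [0.967 0.095 0.235] z [ 0.234  0.02  -0.972] F [ 0.29  0.13 -7.84] w 0.639 q [ 0.53  0.03  2.02 -0.13  0.88  0.51]
target [0.5261 0.2999 0.0513] world d [ 0.0106  0.0091 -0.11  ] tool d [ 0.0084 -0.0148  0.1095] turn [-0.4   0.18 -0.04]
```

Emit:
drive_tool:
  rows:
    - [-0.2,0,0,0.004,-0.008,0.01,0]
    - [0,0,0,0.004,-0.007,0.02,0]
    - [0,0,0,0,0,0.025,0]
    - [0,0,0,0,0,0.022,0]
    - [0,0,0,0,0,0.015,0]
    - [0,0,0,0,0,0.006,0]
    - [0,0,0,0,0,0,0]
    - [0,0,0,0,0,0,0]

```text
time: 25.75
tool_pos: [0.5281, 0.301, 0.065]
tcp_rot: [1.992, 2.193, 0.271]
wrist_force: [-0.2, -0.9, -7.9]
width: 0.64
grip_force: 56.5
```

```bash
python3 -c "
from h import *
todeck(-.045,.0145)"
```

```text
t 25.75 tcp [0.5281 0.301  0.065 ] x [-0.096  0.995 -0.   ] y [0.965 0.093 0.244] z [ 0.243  0.023 -0.97 ] F [-0.21 -0.87 -7.86] w 0.64 q [ 0.54  0.17  2.07 -0.17  0.68  0.56]
target [0.5261 0.2999 0.0513] world d [-0.0021 -0.0012 -0.0137] tool d [-0.001  -0.0054  0.0127] turn [ 0.14  0.06 -0.15]
```

Emit:
drive_tool:
  rows:
    - [0,0,0,-0.001,-0.003,0.005,0]
    - [0,0,0,0,-0.002,0.004,0]
    - [0,0,0,0,0,0.001,0]
    - [0,0,0,0,0,0,0]
    - [0,0,0,0,0,0,0]

```text
time: 26.17
tool_pos: [0.5252, 0.3001, 0.0543]
tcp_rot: [1.991, 2.194, 0.274]
wrist_force: [0.3, 0.7, -7.1]
width: 0.636
grip_force: 56.8
```

```bash
python3 -c "
from h import *
todeck(-.045,.0145)"
```

```text
t 26.17 tcp [0.5252 0.3001 0.0543] x [-0.097  0.995  0.   ] y [0.965 0.094 0.246] z [ 0.244  0.024 -0.969] F [ 0.27  0.66 -7.09] w 0.636 q [ 0.54  0.18  2.08 -0.17  0.66  0.57]
target [0.5261 0.2999 0.0513] world d [ 0.0009 -0.0002 -0.003 ] tool d [-0.0003  0.0001  0.0031] turn [ 0.22  0.02 -0.1 ]
```

Emit:
drive_tool:
  rows:
    - [0.2,0,0,0,0,0.001,0]
    - [0,0,0,0,0,0.001,0]
    - [0,0,0,0,0,0,0]

```text
time: 26.42
tool_pos: [0.5259, 0.3001, 0.0521]
tcp_rot: [1.993, 2.196, 0.27]
wrist_force: [0.5, -0.1, -8.5]
width: 0.64
grip_force: 56.8
```

Emit:
drive_tool:
  rows:
    - [0,0,0,0,0,0.0007,0]
    - [0,0,0,0,0,0,0]

```text
time: 26.58
tool_pos: [0.5259, 0.3001, 0.0513]
tcp_rot: [1.993, 2.196, 0.269]
wrist_force: [-0.2, -0.7, -8.7]
width: 0.639
grip_force: 56.8
```

Emit:
drive_tool:
  rows:
    - [0,0,0,0,0,0.0006,0]
    - [0,0,0,0,0,0,0]

```text
time: 26.75
tool_pos: [0.5261, 0.3002, 0.0509]
tcp_rot: [1.993, 2.196, 0.27]
wrist_force: [0.3, 1.0, -7.9]
width: 0.643
grip_force: 57.2
```

Emit:
drive_tool:
  rows:
    - [0,0,0,0,0,0.0005,0]
    - [0,0,0,0,0,0,0]

```text
time: 26.92
tool_pos: [0.5261, 0.3001, 0.0508]
tcp_rot: [1.993, 2.196, 0.269]
wrist_force: [-4.6, -1.1, -1.4]
width: 0.639
grip_force: 57.9
```

Emit:
drive_tool:
  rows:
    - [0,0,0,0,0,0.0004,0]
    - [0,0,0,0,0,0,0]

```text
time: 27.08
tool_pos: [0.5261, 0.3002, 0.0508]
tcp_rot: [1.993, 2.195, 0.269]
wrist_force: [-6.7, -2.3, 0.9]
width: 0.639
grip_force: 58.3
```

Seated. I'll release as before and back off.

Emit:
drive_tool:
  rows:
    - [0,0,0,0,0,0,0.67]
    - [0,0,0,0,0,0,0.7]
    - [0,0,0,0,0,0,0.75]
    - [0,0,0,0,0,0,0.82]
    - [0,0,0,0,0,0,0.92]
    - [0,0,0,0,0,0,1]
    - [0,0,0,0,0,0,1]
  force: 20

```text
time: 27.67
tool_pos: [0.5267, 0.3003, 0.0503]
tcp_rot: [1.993, 2.195, 0.271]
wrist_force: [-0.8, 0.1, 0.6]
width: 1.0
grip_force: 0.0
```

Emit:
drive_tool:
  rows:
    - [0,0,0,0,0,-0.015,1]
    - [0,0,0,0,0,-0.03,1]
    - [0,0,0,0,0,-0.035,1]
    - [5,0,0,0,0,-0.03,1]
    - [5,0,0,-0.02,0,0,1]
    - [4,0,0,-0.035,0,0,1]
    - [0,0,5.65,-0.035,0,0,1]
    - [0,0,0,-0.035,0,0,1]

```text
time: 28.33
tool_pos: [0.5104, 0.172, 0.1574]
tcp_rot: [2.227, 2.215, 0.003]
wrist_force: [1.2, -0.4, 0.0]
width: 0.999
grip_force: 0.0
```

Emit:
drive_tool:
  rows:
    - [0,0,0,-0.036,0,0,1]
    - [0,0,0,-0.036,0,0,1]
    - [0,0,0,-0.036,0,0,1]
    - [0,0,0,-0.036,0,0,1]
    - [0,0,0,-0.036,0,0,1]
    - [0,0,0,-0.036,0,0,1]
    - [0,0,0,-0.036,0,0,1]
    - [0,0,0,0,0,0,1]

```text
time: 29.0
tool_pos: [0.5081, -0.0846, 0.157]
tcp_rot: [2.227, 2.212, -0.002]
wrist_force: [0.1, 0.3, 0.8]
width: 1.003
grip_force: 0.0
```

```bash
python3 - <<'E'
from h import *
T=read_camera('top');S=read_camera('side');st()
cv2.imwrite('pics/s4.png',np.hstack([cv2.resize(T['color'][150:390,100:340],(400,400)),cv2.resize(S['color'][210:450,180:420],(400,400))])[:,:,::-1])
E
```

```text
t 29.1 tcp [ 0.5079 -0.0804  0.1567] x [0.005 1.    0.   ] y [ 1.    -0.005  0.   ] z [ 0.  0. -1.] F [ 0.14  0.24 -0.35] w 1.002 q [-0.21  0.02  2.02  0.    1.1  -0.2 ]
```

View pics/s4.png

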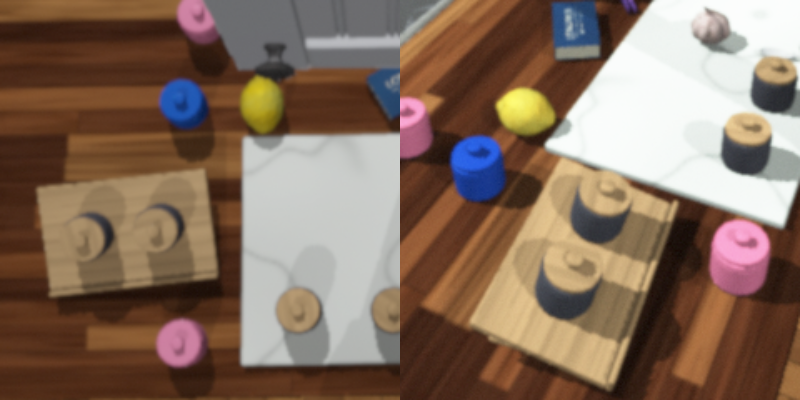

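Both non-slip pots stand side by side on the deck, at left crop (90,238) and (158,228), clear of the lip. The two slick pots stand on the slab, and the lemon, matchbox, garlic and look-alikes visible in this view are where they were. Handing in.

```bash
python3 -c "
from workcell import workorder
print(workorder.finish_job())"
```

```text
the job is handed in; nothing more can be done
None
```

I dragged all four pots and handed the job in at about 29 s: the two rightmost (about 6 N) are non-slip and now stand side by side on the stand, clear of the lip, and the two leftmost (about 1 N) are slick and still on the slab.

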